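# Pin the stirrer hub of a roaster's cooling pan and lock the linchpin

## Robot

A 7-joint arm with a two-finger parallel gripper is mounted at the origin on the work surface. World frame = base frame: x ahead of the robot, y to its left, z up, the work surface at z = 0. Lengths are in m, angles in degrees, forces in N, time in s.
With the tool pointing down it reaches from about 0.425 to 0.875 m from the base axis. Payload 4.7 kg.
Tool frame: the origin (TCP) lies between the finger pads; the fingertips stand 22 mm ahead of it and the grasp point (between the pads) lies 3 mm ahead of it (env.tip_reach is the distance from the TCP to the fingertips, in m); z points along the fingers, y is the line along which they close (so a half turn about z gives the same grasp; the last joint's range is limited). The gripper opens to 87 mm and grips with 3 to 60 N. Pads are 19 mm wide; open, the fingers measure 117 mm over their backs; the gripper's body (75 mm by 190 mm) begins 51 mm behind the grasp point.
Start: joints at [0.808, 18.392, -4.016, 83.108, 1.295, 78.541, -3.26], TCP at [0.65, -0, 0.245] pointing down, gripper open.
Joint ranges: [-163.93, 163.93], [-17.29, 119.83], [-79.2, 71.16], [3.27, 140.29], [-89.18, 269.18], [5.43, 117.66], [-154.24, 154.24]. Speed limits (degrees/s): [147.25, 147.25, 180, 180, 180, 180, 180].

## Interface

Orientations are given as [roll, pitch, yaw] about the fixed x, y, z axes, in that order (R = Rz(yaw) Ry(pitch) Rx(roll)).
In Python, from cell import env gives the robot as it stands.
- The arm moves only by the shell command python3 -m creep 'ROWS' [FORCE]. ROWS is JSON, one flat list of numbers, 7 for each row, row after row: the finger opening in mm, from 0 to 87, then the shift along the tool's x, y, z in units of 30 mm (1.0 is 30 mm), then the turn, a rotation vector about the tool's x, y, z in units of 6 degrees (1.0 is 6 degrees). A call has 1 to 12 rows; each row is the pose to reach, as a shift and turn from the pose commanded when the call began, along the tool's axes at that moment; what a row does not reach only later rows make up. A row lasts 1/10 s, in which the tool goes at most 50 mm and 8.59 degrees, less where a joint would pass 70% of its speed; a pose out of reach is approached as far as the arm can. A call with a gripper value outside its range is refused whole. The fingers move at their own pace and stop on an object; FORCE is the grip in N (left out, the last holds). Time passes only in rows, so rows that repeat a pose let the fingers close. It gives the time, the measured TCP pose, the force, the opening and the grip force at its end, in the units of the state.
- env.get_obs(): the state, without advancing time (a new reading comes with each control period).
- env.read_camera(name): name is "scene" or "side" or "wrist"; returns a dict with "color" (420x560x3 uint8, red, green, blue), "depth" (420x560 float32, m along the optical axis (not along the pixel's ray), 0 where there is no reading), "fovy" (degrees; the focal length in pixels is half the picture's height over the tangent of half this angle, whatever the lens; pixels are square), "cx", "cy" (the principal point, pixels), "D" ([k1, k2, p1, p2, k3] as OpenCV has them; the pictures are not rectified), "R" (3x3) and "t" (3): a world point X has camera coordinates R X + t. Camera axes: x right, y down, z forward; pixel columns grow to the right and rows downward; lengths in m; the calibration is good to about 2 mm. A picture is of the moment at which its call begins.
- env.sign_off(): hands the job in; it is judged then, once.
The state is a dict: "time_s": time; "qpos": joint angles; "joint_velocities": joint speeds; "effort": joint torques, N m; "tool_pos": TCP position; "tool_rot": TCP orientation; "force": force on the tool from outside, world axes, zero at the start; "wrist_torque": the same for the moment, N m; "grip_width": finger opening in m; "grasp_force": force on a finger pad.
Only numpy, scipy, OpenCV 4.12 (cv2) and the standard library are available. Lean on these libraries where they do the work, as an engineer would, in place of code of your own. Each camera call takes 0.05 s, during which the arm holds its last target. There are 200 camera calls.

## Task

Lock the stirrer hub on the coffee roaster's round cooling pan: take the linchpin that carries the wire ring from its wooden rest, feel gently for the cross hole in the hub and push the pin in level from the robot's side until its square collar is home against the hub, above the little ledge, without ramming it. Then, with the pin home, swing the sprung ring over the top of the hub and press it down past the pin's tip until it snaps shut, and let go. Leave the cup, the jar, the wrench and the plain pin where they are.

Things in the scene. Friction and masses are not known exactly. Their poses are not given: they have to be found in the camera images.
- linchpin: Steel linchpin, about 170 g. Origin on its axis at the shoulder (collar's front face); x along the shank to the tip, z up as it lies. Shank 10 mm in diameter, its flat end bevelled 1 mm, x 0 to 46 mm. Square collar 16 x 16 mm, x -26 to 0. Behind it a lug 13 mm wide, x -43 to -26, in which the ring's cross bar turns: 8 mm thick, 52 mm long along y, at x -34 (the hinge).
- pin_grip (a point): Centre of the linchpin's square collar, 13 mm behind the shoulder on the axis; axes as the linchpin's. Grip the collar on its two y sides. At the start it lies level on a wooden rest, axis 60 mm above the table, held under the shank (x 16 to 28 mm from the shoulder) and under the lug; beside and below the collar there is free air down to 12 mm above the table.
- ring (a joint): Angle of the wire ring, rad. 0: shut, pointing to the tip's side, 0.14 rad below the pin's axis. It grows as the ring swings up and back: 1.71 is upright, 2.95 the stop, leaning back. Slightly stiff: stays where left. At about 0.23 its end bar meets the tip; pressed over it with about 7 N (4 to 15), stretching the spring, it snaps free below at about 0.06. Above 0.09 it is not locked.
- ring_end (a point): Middle of the ring's straight end bar (wire 5 mm thick, straight for 36 mm along y), 79.5 mm from the hinge; springs out by up to 7 mm. x points away from the hinge along the ring, y as the linchpin's. The D-shaped ring is 55 mm wide outside; the hub fits through it. In its hole the pin has a little play: press the end bar evenly on both sides of the tip.
- hub_hole (a point): Nominal mouth of the hub's cross hole, mid front face; x points into the hole, level, z up. Hole 11.6 mm in diameter, right through, 95 mm above the table by drawing, but the hub floats: hub and hole really sit anywhere up to 8 mm above or below this point (not measured: find by feel; it stays still). Hub block 32 mm along x, 30 mm along y, flat top 15 mm above the hole's axis.
- cooling_pan: Round steel cooling pan, fixed, 286 mm wide, wall 45 mm high, the stirrer hub in its middle counting as part of it. Origin under its centre, x along the cross hole (hub_hole lies 16 mm to -x). Stirrer arms leave the hub along +y and -y, 50 mm below the hole. A ledge 12 mm wide juts 10 mm from the face below the mouth, its top 9.6 mm under the axis: the level collar slides in over it and cannot roll.
- cup: White cup, 72 mm wide, 75 mm tall, origin under its centre. Not part of the job.
- jar: Amber jar, 68 mm wide, 100 mm tall, origin under its centre. Not part of the job.
- wrench: Steel wrench, 170 mm long, lying flat along its x. Not part of the job.
- clevis_pin: Plain steel pin without any ring, 66 mm long, lying along its x on the table. Not part of the job.
There are look-alikes about, which are no part of the job. What is shaped like the linchpin but yellow is not meant.

How it is judged (in metres and radians):
On the way:
1. the pin is home in the hub's hole (collar within 4 mm of the hub) with its ring still open (above 1.0 rad) (x of pin_grip in the frame of hub_hole between -0.017 and -0.009 m and y of pin_grip in the frame of hub_hole between -0.005 and 0.005 m and z of pin_grip in the frame of hub_hole between -0.013 and 0.013 m and angle between the x axis of pin_grip and the x axis of hub_hole, either way round below 0.17 rad and value of joint ring above 1 rad), for 0.2 s.
At the end, for the whole second after the job is handed in: The pin is in the hub's hole from the mouth side, aligned within 0.17 rad, collar within 4 mm of the hub's face (5 mm sideways and 13 mm in height of the nominal site); the ring is snapped shut below the tip (angle under 0.09 rad); the pin is at rest and released (x of pin_grip in the frame of hub_hole between -0.017 and -0.009 m and y of pin_grip in the frame of hub_hole between -0.005 and 0.005 m and z of pin_grip in the frame of hub_hole between -0.013 and 0.013 m and angle between the x axis of pin_grip and the x axis of hub_hole, either way round below 0.17 rad and value of joint ring below 0.09 rad and linear speed of linchpin below 0.02 m/s); the robot touches nothing.
It fails at once if the pin is rammed: more than 50 N between the linchpin and the pan with its hub (contact force between linchpin and cooling_pan above 50 N).
It fails at once if the robot itself pushes on the pan or hub with more than 30 N (contact force between any of the fingers, the arm and cooling_pan above 30 N).
It fails at once if the cup, jar, wrench or plain pin is shoved or knocked (moved more than 30 mm) (distance of any of cup, jar, wrench, clevis_pin from where it was at the start of the episode above 0.03 m).
It also fails if it takes over 69 s, if anything falls off the work surface, if the arm or the gripper's body presses on something with over 40 N, if the wrist force passes 120 N, or if a joint passes its speed limit or range.

## Working session

There is one attempt and no reset: what is moved stays moved. The work goes in short steps, Python scripts to look and compute and a shell command to move; the robot and the scene stay as the last step left them, time stands still between calls to the robot, and variables do not carry over. Pictures are saved under pics/ and viewed, at most 11 in all, crops included, and the job is handed in when it is done.

```bash
ls; mkdir -p pics
cat > h.py <<'E'
import numpy as np,cv2,pickle
from scipy.spatial.transform import Rotation as Ro
from cell import env
def K(c):
    f=210/np.tan(np.radians(c['fovy'])/2); return np.array([[f,0,c['cx']],[0,f,c['cy']],[0,0,1]])
def pts(c,uv,z=None,depth=None):
    uv=np.asarray(uv,float).reshape(-1,2)
    n=cv2.undistortPoints(uv[:,None],K(c),np.array(c['D'],float))[:,0]
    d=np.c_[n,np.ones(len(n))]; R=np.array(c['R']);t=np.array(c['t'])
    o=-R.T@t; w=d@R
    if depth is not None: return o+w*np.asarray(depth).reshape(-1,1)
    return o+w*((z-o[2])/w[:,2])[:,None]
def dep(c,uv):
    uv=np.asarray(uv,int).reshape(-1,2); return pts(c,uv,depth=c['depth'][uv[:,1],uv[:,0]])
def proj(c,X):
    R=np.array(c['R']);return cv2.projectPoints(np.asarray(X,float).reshape(-1,1,3),cv2.Rodrigues(R)[0],np.array(c['t'],float),K(c),np.array(c['D'],float))[0][:,0]
def snap(n,tag):
    c=env.read_camera(n); pickle.dump(c,open(f'{tag}.pkl','wb')); cv2.imwrite(f'pics/{tag}.png',c['color'][:,:,::-1]); return c
def load(t): return pickle.load(open(t+'.pkl','rb'))
def tool():
    o=env.get_obs(); return np.array(o['tool_pos']),Ro.from_euler('xyz',o['tool_rot'],degrees=True)
def go(p,rpy):
    "shift/30mm and rotvec/6deg to reach p, rpy"
    q,r=tool(); g=Ro.from_euler('xyz',rpy,degrees=True)
    return (r.inv().apply(np.array(p)-q)/.03).round(3),(np.degrees((r.inv()*g).as_rotvec())/6).round(3)
E
python3 - <<'E'
from h import *
a=snap('scene','s0');b=snap('side','d0')
cv2.imwrite('pics/both.png',cv2.resize(np.vstack([a['color'],b['color']])[:,:,::-1],None,fx=.714,fy=.714))
o=env.get_obs();print(o['tool_pos'],o['tool_rot'],o['force'])
for c in(a,b):print(-np.array(c['R']).T@c['t'],c['fovy'])
E
```

```text
pics
[ 6.49536862e-01 -8.80100215e-05  2.43573087e-01] [-1.79901748e+02  6.65179142e-03  8.99985310e+01] [-0.07160073  0.01604305  0.37509191]
[ 1.11838924 -0.27550317  1.01216868] 43.32580409762918
[0.11574148 0.69813933 0.68889167] 43.07742852732192
```

View pics/s0.png

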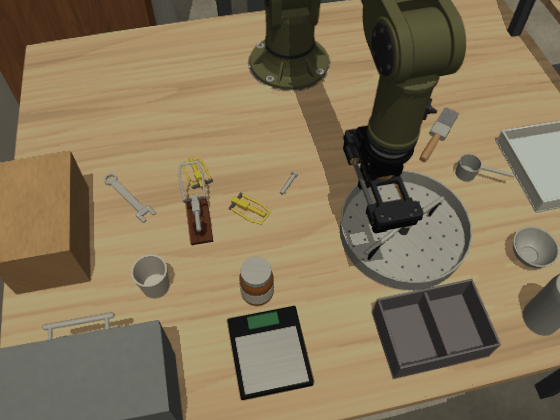

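View pics/d0.png

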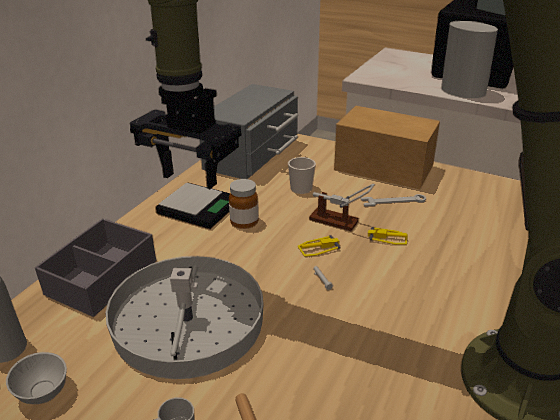

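Scene: the grey steel linchpin lies on the brown rest at scene (197,210) / side (345,203), its ring leaning back towards the robot. The yellow look-alikes are at scene (195,172) and (250,208), and the plain pin is at (289,182). The steel one with a ring on the wooden rest is the one meant. The hub is at side (182,285). I'll confirm in an enlarged crop.

Run:
```python
from h import *
a=load('s0');b=load('d0')
A=cv2.resize(a['color'][145:250,160:240],(400,525),interpolation=cv2.INTER_CUBIC)
B=cv2.resize(b['color'][175:245,300:380],(400,350),interpolation=cv2.INTER_CUBIC)
C=cv2.resize(b['color'][260:330,150:230],(200,175),interpolation=cv2.INTER_CUBIC)
im=np.zeros((525,800,3),np.uint8);im[:,:400]=A;im[:350,400:]=B;im[350:,400:600]=C
cv2.imwrite('pics/crop1.png',im[:,:,::-1])
```

```text
(no output)
```

View pics/crop1.png

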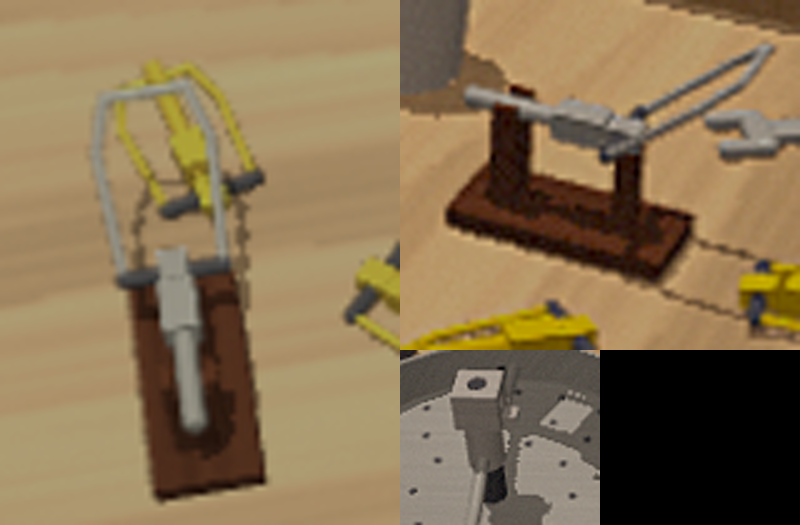

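Confirmed: grey linchpin, shank tip at scene (199,230), ring folded back over a yellow look-alike that lies on the table beyond. The hub top corners sit at side about (174,268), (191,268), (190,279), (171,279). Next I measure them.

Run:
```python
from h import *
a=load('s0');b=load('d0')
P=pts(a,[[199.4,230],[197,211],[194.6,196]],z=.062);print(P.round(4)); d=P[0]-P[2];print('yaw',np.degrees(np.arctan2(d[1],d[0])),np.linalg.norm(d))
P=pts(b,[[314,194],[337,199.4],[348,202]],z=.062);print(P.round(4)); d=P[0]-P[2];print('yaw',np.degrees(np.arctan2(d[1],d[0])),np.linalg.norm(d))
H=pts(b,[[174,268],[191,268],[190,279],[171,279]],z=.11);print(H.round(4),H.mean(0))
# depth points: hub top
v,u=np.mgrid[255:300,160:205];Q=dep(b,np.c_[u.ravel(),v.ravel()]);m=(Q[:,2]>.095)&(Q[:,2]<.125)
q=Q[m];print('hub',m.sum(),np.median(q,0).round(4),q.min(0).round(4),q.max(0).round(4))
t=q[np.abs(q[:,2]-np.percentile(q[:,2],75))<.004];print(np.percentile(q[:,2],[50,75,90]),cv2.minAreaRect((t[:,:2]*1000).astype(np.float32)))
# pan rim
v,u=np.mgrid[150:290,330:480];Q=dep(a,np.c_[u.ravel(),v.ravel()]);m=(Q[:,2]>.035)&(Q[:,2]<.055)
q=Q[m,:2];A=np.c_[2*q,np.ones(len(q))];w=np.ones(len(q))
for _ in range(8):
    s=np.linalg.lstsq(A*w[:,None],(q**2).sum(1)*w,rcond=None)[0];r=np.sqrt(s[2]+s[0]**2+s[1]**2);w=(abs(np.linalg.norm(q-s[:2],axis=1)-r)<.01)*1.
print('rim',s[:2],r,w.sum())
# pin depth points
v,u=np.mgrid[145:250,170:225];Q=dep(a,np.c_[u.ravel(),v.ravel()]);m=(Q[:,2]>.045);q=Q[m];print(len(q),q.min(0),q.max(0))
```

```text
[[ 0.534  -0.3152  0.062 ]
 [ 0.4859 -0.3142  0.062 ]
 [ 0.4461 -0.3145  0.062 ]]
yaw -0.4157075605669851 0.087897353927456
[[ 0.5251 -0.3064  0.062 ]
 [ 0.4674 -0.3071  0.062 ]
 [ 0.4404 -0.3074  0.062 ]]
yaw 0.695593532159252 0.0847090958399183
[[0.6126 0.1189 0.11  ]
 [0.5856 0.1053 0.11  ]
 [0.5698 0.1316 0.11  ]
 [0.5992 0.1464 0.11  ]] [0.59181173 0.1255365  0.11      ]
hub 357 [0.5895 0.1331 0.11  ] [0.5723 0.1055 0.0951] [0.6138 0.1477 0.1138]
[0.11004217 0.11123351 0.11202517] ((593.0938720703125, 126.97926330566406), (32.896244049072266, 33.44977569580078), 23.245641708374023)
rim [0.59512652 0.12216364] 0.1400948450323777 1074.0
567 [ 0.38909481 -0.34318549  0.0452578 ] [ 1.11838924 -0.27550317  1.01216868]
```

Run:
```python
from h import *
print(go([.473,-.311,.19],[180,0,0]))
```

```text
(array([-10.364,  -5.881,   1.797]), array([-1.2e-02,  1.4e-02,  1.5e+01]))
```

```bash
python3 -m creep '[87,-10.36,-5.88,1.8,0,0,15, 87,-10.36,-5.88,1.8,0,0,15, 87,-10.36,-5.88,1.8,0,0,15, 87,-10.36,-5.88,1.8,0,0,15, 87,-10.36,-5.88,1.8,0,0,15, 87,-10.36,-5.88,1.8,0,0,15, 87,-10.36,-5.88,1.8,0,0,15, 87,-10.36,-5.88,1.8,0,0,15, 87,-10.36,-5.88,1.8,0,0,15, 87,-10.36,-5.88,1.8,0,0,15, 87,-10.36,-5.88,1.8,0,0,15, 87,-10.36,-5.88,1.8,0,0,15]' 20
python3 - <<'E'
from h import *
o=env.get_obs();print(o['time_s'],o['tool_pos'],o['tool_rot'])
a=snap('wrist','w1');b=snap('scene','s1')
cv2.imwrite('pics/w1s.png',np.hstack([cv2.resize(a['color'],(440,330)),cv2.resize(b['color'][150:300,330:490],(352,330))])[:,:,::-1])
E
```

```text
time_s: 1.3
tool_pos: [0.4733, -0.3107, 0.1901]
tool_rot: [-180.0, 0.0, -0.0]
force: [0.2, -0.4, -0.4]
grip_width: 0.0872
grasp_force: 0.0
1.3 [ 0.47334015 -0.31066153  0.19012893] [-1.79980430e+02  4.38904591e-02 -4.58490759e-03]
```

View pics/w1s.png

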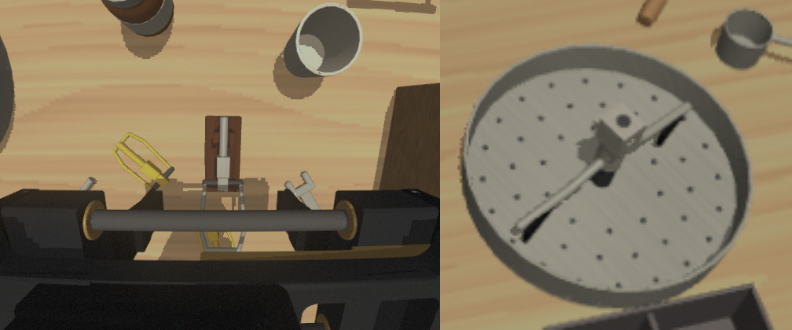

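The wrist view shows the pin in line with the tool: tip at wrist (285,150), shoulder about (284,200). The scene is now clear of the arm; stirrer arms end at scene (366,254) and (443,198), hub top about (412,205).

Run:
```python
from h import *
a=load('w1');s=load('s1');b=load('d0')
hsv=cv2.cvtColor(a['color'],cv2.COLOR_RGB2HSV)
m=((hsv[...,1]<60)&(hsv[...,2]>90)).astype(np.uint8);m[:135]=0;m[245:]=0;m[:,:262]=0;m[:,306:]=0
for r in range(144,244,4):
    c=np.where(m[r])[0]
    if len(c):print(r,c.min(),c.max(),len(c),pts(a,[[(c.min()+c.max())/2,r]],z=.06)[0][:2].round(4))
e=pts(s,[[365.5,253.6],[442.7,198.2]],z=.045);d=e[1]-e[0];print('arm',e,np.degrees(np.arctan2(d[1],d[0])))
v,u=np.mgrid[180:240,385:440];Q=dep(s,np.c_[u.ravel(),v.ravel()]);k=(Q[:,2]>.1)&(Q[:,2]<.125);q=Q[k];z=np.median(q[:,2])
t=q[abs(q[:,2]-z)<.004];print(k.sum(),z,t.mean(0),cv2.minAreaRect((t[:,:2]*1000).astype(np.float32)))
uv=np.c_[u.ravel(),v.ravel()][k];print(uv.min(0),uv.max(0))
v,u=np.mgrid[150:300,330:490];Q=dep(s,np.c_[u.ravel(),v.ravel()]);k=(Q[:,2]>.038)&(Q[:,2]<.055);q=Q[k,:2];w=np.ones(len(q));A=np.c_[2*q,w]
for _ in range(10):
    S=np.linalg.lstsq(A*w[:,None],(q**2).sum(1)*w,rcond=None)[0];r=np.sqrt(S[2]+S[0]**2+S[1]**2);w=(abs(np.linalg.norm(q-S[:2],axis=1)-r)<.006)*1.
print('rim',S[:2],r,w.sum())
```

```text
148 285 285 1 [ 0.5327 -0.3158]
152 280 289 10 [ 0.5292 -0.3154]
156 280 289 10 [ 0.5256 -0.3154]
160 280 289 10 [ 0.522  -0.3154]
164 280 289 10 [ 0.5183 -0.3154]
168 280 289 10 [ 0.5147 -0.3154]
172 280 289 10 [ 0.511  -0.3155]
176 280 289 10 [ 0.5073 -0.3155]
180 280 289 10 [ 0.5036 -0.3155]
184 280 289 10 [ 0.4998 -0.3155]
188 280 288 9 [ 0.4961 -0.315 ]
192 279 288 10 [ 0.4923 -0.3146]
196 279 288 10 [ 0.4884 -0.3146]
200 276 292 17 [ 0.4846 -0.3151]
204 276 292 17 [ 0.4807 -0.3151]
208 276 292 17 [ 0.4768 -0.3151]
212 276 292 17 [ 0.4729 -0.3151]
216 276 292 17 [ 0.4689 -0.3152]
220 276 291 16 [ 0.4649 -0.3147]
224 276 291 16 [ 0.4609 -0.3147]
228 277 290 14 [ 0.4568 -0.3147]
232 277 290 14 [ 0.4527 -0.3147]
236 277 305 15 [ 0.4486 -0.3221]
240 277 305 14 [ 0.4445 -0.3221]
arm [[0.65034586 0.01367165 0.045     ]
 [0.55261394 0.2247005  0.045     ]] 114.84985110674819
264 0.11155392446163964 [0.59503739 0.1219602  0.1118403 ] ((594.6578369140625, 121.6314697265625), (33.57584762573242, 32.92072296142578), 26.204730987548828)
[401 196] [423 217]
rim [0.59507674 0.12232877] 0.14009189753562584 1049.0
```

```bash
python3 -m creep '[60,0,0.15,1.5,0,0,0, 50,0,0.15,3,0,0,0, 45,0,0.15,3.8,0,0,0, 45,0,0.15,4.23,0,0,0, 45,0,0.15,4.23,0,0,0, 8,0,0.15,4.23,0,0,0, 8,0,0.15,4.23,0,0,0, 8,0,0.15,4.23,0,0,0, 8,0,0.15,4.23,0,0,0, 8,0,0.15,4.23,0,0,0, 8,0,0.15,4.23,0,0,0]' 35
```

```text
time_s: 2.5
tool_pos: [0.474, -0.3154, 0.0643]
tool_rot: [180.0, -0.1, 0.0]
force: [-0.4, 0.7, 3.8]
grip_width: 0.016
grasp_force: 35.0
```

```bash
python3 -m creep '[8,0,0,-1,0,0,0, 8,0,0,-2.5,0,0,0, 8,0,0,-4,0,0,0, 8,0,0,-4,0,0,0, 8,0,0,-4,0,0,0]' 35
python3 - <<'E'
from h import *
print(go([.5124,.0838,.19],[180,0,24.85]),env.get_obs()['force'])
E
```

```text
time_s: 3.0
tool_pos: [0.4739, -0.3155, 0.1845]
tool_rot: [180.0, -0.1, 0.0]
force: [0.2, -0.3, -1.9]
grip_width: 0.0157
grasp_force: 35.0
(array([  1.283, -13.31 ,  -0.192]), array([ 0.011, -0.015, -4.141])) [ 0.2183339  -0.27664705 -1.85259796]
```

```bash
python3 -m creep '[8,0.3,-1.3,-0.18,0,0,-0.6, 8,0.5,-2.6,-0.18,0,0,-1.2, 8,0.6,-3.9,-0.18,0,0,-1.8, 8,0.8,-5.2,-0.18,0,0,-2.4, 8,0.9,-6.5,-0.18,0,0,-3, 8,1,-7.8,-0.18,0,0,-3.6, 8,1.1,-9.1,-0.18,0,0,-4.14, 8,1.2,-10.4,-0.18,0,0,-4.14, 8,1.28,-11.7,-0.18,0,0,-4.14, 8,1.28,-13,-0.18,0,0,-4.14, 8,1.28,-13.31,-0.18,0,0,-4.14, 8,1.28,-13.31,-0.18,0,0,-4.14]' 35
python3 - <<'E'
from h import *
o=env.get_obs();print(o['tool_pos'],o['tool_rot'],o['force'],go([.5124,.0838,.1008],[180,0,24.85]))
a=snap('wrist','w2')
cv2.imwrite('pics/w2c.png',a['color'][:,:,::-1])
E
```

```text
time_s: 4.2
tool_pos: [0.5106, 0.0858, 0.187]
tool_rot: [-179.9, 0.2, 25.1]
force: [0.3, -0.2, -2.2]
grip_width: 0.0156
grasp_force: 35.0
[0.51055495 0.08578886 0.1869687 ] [-179.93234627    0.20460804   25.08385048] [ 0.34695578 -0.21654299 -2.17065293] (array([0.038, 0.09 , 2.872]), array([-0.011,  0.034,  0.039]))
```

View pics/w2c.png

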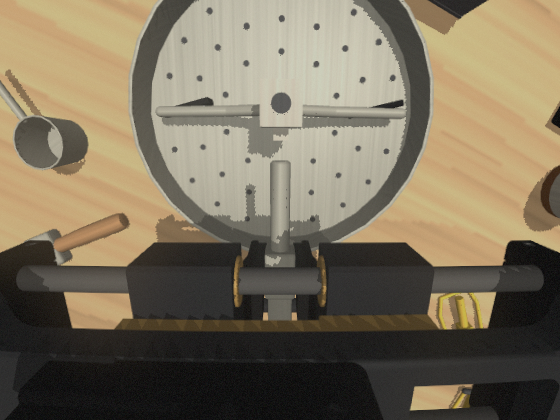

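The wrist view shows hub top around (281,103), arms along row ~111, and the held pin's shank at columns 271–290, tip at row 161: nicely aligned. I'll refine the lateral and yaw offset.

Run:
```python
from h import *
a=load('w2');g=cv2.cvtColor(a['color'],cv2.COLOR_RGB2GRAY).astype(int)
q,r=np.array([0.51055,0.08579,.18697]),Ro.from_euler('xyz',[-179.932,.205,25.084],degrees=True)
T=lambda P:(r.inv().apply(P-q)*1000).round(1)
hsv=cv2.cvtColor(a['color'],cv2.COLOR_RGB2HSV)
for row in (165,180,200,220,235):
    print(row,g[row,262:300])
for row in (90,100,115):print(row,g[row,250:312])
print('col',g[150:170,280], g[75:130,268])
v,u=np.mgrid[60:140,240:320];uv=np.c_[u.ravel(),v.ravel()];Q=dep(a,uv);k=(Q[:,2]>.1)&(Q[:,2]<.125);t=T(Q[k]);z=np.median(t[:,2]);t=t[abs(t[:,2]-z)<4]
print('hub tool mm',z,np.median(Q[k][:,2]),t.min(0),t.max(0),cv2.minAreaRect(t[:,:2].astype(np.float32)),uv[k].min(0),uv[k].max(0))
v,u=np.mgrid[90:125,150:415];uv=np.c_[u.ravel(),v.ravel()];Q=dep(a,uv);k=(Q[:,2]>.035)&(Q[:,2]<.06)&(abs(uv[:,0]-281)>30);t=T(Q[k]);p=np.polyfit(t[:,1],t[:,0],1);print('arms',p,np.degrees(np.arctan(p[0])))
```

```text
165 [181 182 186 185 184 185 183 186 108 106 116 127 136 143 148 156 167 177
 183 178 172 170 166 160 152 144 136 125 136 186 185 185 182 183 182 182
 183 181]
180 [181 178 183 181 179 181 180 179 107 108 119 131 139 146 150 161 169 178
 181 176 172 167 162 160 150 141 133 115 156 183 182 180 180 177 179 178
 176 174]
200 [175 174 177 177 172 173 175 173 101 109 121 132 139 147 151 162 171 176
 177 175 169 163 159 157 147 138 129 104 176 175 175 176 174 177 174 172
 171 169]
220 [110 112 111 112 109 111 112 110  97 106 123 135 139 149 155 162 168 174
 174 172 166 162 157 152 144 133 125 111 134 170 173 169 133 171 168 128
 130 128]
235 [ 95  98 105 104 100 106 108 110  90 107 124 136 142 149 157 158 130 173
 169 168 108 102 100  94  90  87  83  81 110 106 109 108 109 110 102 101
  96  96]
90 [193 196 194 194 193 194 195 192 191 192 193 196 196 195 198 201 199 198
 197 196 195 194 194 192 197 197 200 202 201 200 199 196 198 201 197 195
 194 196 198 197 197 196 194 194 195 197 199 196 199 198 198 201 200 203
 201 198 195 197 199 200 199 199]
100 [194 196 195 193 192 192 193 190 189 191
[... 341 characters left out ...]
6 198 197 196 195 191
 191 193 196 196 196 193 192 192 194 195 194 196 197 198 198 191 142  97
 100 102  99 100 102 102 104 103]
col [192 190 190 191 189 189 191 189 188 188 144 123 150 165 178 183 183 183
 183 183] [200 199 199 200 198 199 198 198 198 198 198 198 199 198 198 197 196 198
 196 197 197 199 196 197 198 197 197 197 195 196 198 197 196 197 195 196
 197 196 195 197 195 193 194 193 193 194 195 194 194 194 193 177  94 126
 128]
hub tool mm 74.9 0.11171503666300743 [ 76.9 -14.4  72.5] [109.1  16.1  77.8] ((92.89559936523438, 0.7771501541137695), (32.232730865478516, 30.397329330444336), 0.5280587077140808) [259  78] [303 127]
arms [-7.05054518e-03  9.37880160e+01] -0.4039597883202836
```

```bash
python3 -m creep '[8,0,0.02,1,0,0,0, 8,0,0.02,2,0,0,0, 8,0,0.02,2.85,0,0,0, 8,0,0.02,2.85,0,0,0, 8,0,0.02,2.85,0,0,0, 8,0,0.02,2.85,0,0,0]' 35
python3 - <<'E'
from h import *
o=env.get_obs();print(o['tool_pos'],o['tool_rot'],o['force'])
a=snap('wrist','w3');q,r=tool()
T=lambda P:(r.inv().apply(P-q)*1000).round(1)
v,u=np.mgrid[0:160,200:360];uv=np.c_[u.ravel(),v.ravel()];Q=dep(a,uv);k=(Q[:,2]>.103)&(Q[:,2]<.125)&(uv[:,1]<150);t=T(Q[k]);z=np.median(t[:,2]);s=abs(t[:,2]-z)<3;t=t[s];U=uv[k][s]
print('hub',z,np.median(Q[k][:,2]),t.min(0),t.max(0),cv2.minAreaRect(t[:,:2].astype(np.float32)),U.min(0),U.max(0))
hsv=a['color'].astype(int)
for row in (165,180,200,220):
    d=np.c_[np.arange(255,310),a['depth'][row,255:310]];k=d[:,1]<d[:,1].min()+.006;c=d[k,0];P=T(pts(a,[[c.min()-.5,row],[c.max()+.5,row]],depth=[d[k,1].min()+.004]*2));print(row,c.min(),c.max(),P.mean(0),d[k,1].min())
cv2.imwrite('pics/w3c.png',a['color'][60:300,150:410][:,:,::-1].repeat(2,0).repeat(2,1))
E
```

```text
time_s: 4.85
tool_pos: [0.5135, 0.0827, 0.105]
tool_rot: [179.9, -0.1, 24.8]
force: [0.5, 0.5, -2.3]
grip_width: 0.0154
grasp_force: 35.0
[0.5134834  0.08265541 0.105047  ] [ 1.79946726e+02 -1.31926876e-01  2.47569555e+01] [ 0.53771213  0.51981336 -2.27055659]
hub -6.2 0.11173940328300473 [ 75.  -18.9  -9.2] [107.1  11.5  -3.8] ((90.94476318359375, -3.657212257385254), (32.09153747558594, 30.30894660949707), 0.4324061870574951) [235  46] [306 124]
165 271.0 289.0 [56.2   0.45  3.3 ] 0.1374068409204483
180 271.0 289.0 [48.9   0.45  2.9 ] 0.13895969092845917
200 270.0 289.0 [38.9   0.2   2.95] 0.14157962799072266
220 286.0 286.0 [  68.9     0.25 -135.6 ] 0.0
```

View pics/w3c.png

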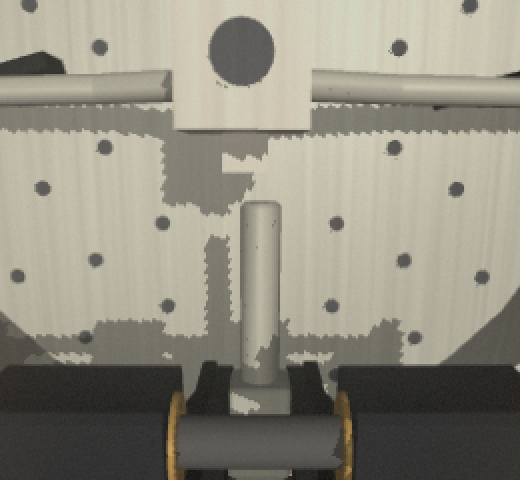

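The pin is ~4 mm to the right of the hub centreline (pin at column 260, hub centre at 242 in the crop) since the arm was still settling. I'll correct sideways and down.

```bash
python3 -m creep '[8,0,-0.136,0.14,0,0,0, 8,0,-0.136,0.14,0,0,0, 8,0,-0.136,0.14,0,0,0, 8,0,-0.136,0.14,0,0,0]' 35
cat > m.py <<'E'
from h import *
import sys
a=snap('wrist',sys.argv[1]);q,r=tool();print(q,r.as_euler('xyz',degrees=True),env.get_obs()['force'])
T=lambda P:(r.inv().apply(P-q)*1000).round(1)
v,u=np.mgrid[0:160,200:360];uv=np.c_[u.ravel(),v.ravel()];Q=dep(a,uv);k=(Q[:,2]>.103)&(Q[:,2]<.125)&(uv[:,1]<150);t=T(Q[k]);z=np.median(t[:,2]);s=abs(t[:,2]-z)<3;t=t[s]
print('hub',z,np.median(Q[k][:,2]),t.min(0),t.max(0),cv2.minAreaRect(t[:,:2].astype(np.float32)))
for row in (165,180,200):
    d=np.c_[np.arange(255,310),a['depth'][row,255:310]];d=d[d[:,1]>.1];mn=d[:,1].min();k=d[:,1]<mn+.006;c=d[k,0];P=T(pts(a,[[c.min()-.5,row],[c.max()+.5,row]],depth=[mn+.004]*2));print(row,P.mean(0))
E
python3 m.py w4
```

```text
time_s: 5.3
tool_pos: [0.5106, 0.0872, 0.0995]
tool_rot: [180.0, -0.0, 24.9]
force: [0.6, -0.4, -2.0]
grip_width: 0.0155
grasp_force: 35.0
[0.51066746 0.08713791 0.09953234] [ 1.79988100e+02 -1.78454712e-02  2.48454961e+01] [ 0.1054794  -0.79422042 -1.19341892]
hub -12.2 0.11173885239070072 [ 75.8 -13.8 -14.8] [108.6  16.6  -9.7] ((92.07140350341797, 1.4742469787597656), (32.81771469116211, 30.35340690612793), 0.5509063601493835)
165 [56.5   0.1   2.95]
180 [49.1  -0.15  3.  ]
200 [38.9  -0.15  3.8 ]
```

```bash
python3 -m creep '[8,0,0,0,0,0,0, 8,0,0,0,0,0,0, 8,0,0,0,0,0,0, 8,0,0,0,0,0,0]' 35;python3 m.py w5
```

```text
time_s: 5.75
tool_pos: [0.5106, 0.0871, 0.0994]
tool_rot: [180.0, -0.0, 24.8]
force: [0.0, -0.3, -2.2]
grip_width: 0.0159
grasp_force: 35.0
[0.51056155 0.08712493 0.09935185] [1.79997467e+02 7.58268001e-05 2.48407519e+01] [ 0.25030377  0.23506341 -1.20810462]
hub -12.4 0.111743742933923 [ 75.8 -13.8 -15.2] [108.2  16.6  -9.6] ((92.0, 1.4000005722045898), (32.399993896484375, 30.400001525878906), 0.0)
165 [56.4  0.2  3.4]
180 [49.1  -0.05  3.1 ]
200 [39.1  0.   3. ]
```

```bash
python3 -m creep '[8,0,0.045,-0.05,0,0,0, 8,0.2,0.045,-0.05,0,0,0, 8,0.4,0.045,-0.05,0,0,0, 8,0.4,0.045,-0.05,0,0,0, 8,0.4,0.045,-0.05,0,0,0]' 35;python3 m.py w6
```

```text
time_s: 6.3
tool_pos: [0.5221, 0.0911, 0.1007]
tool_rot: [-180.0, 0.0, 24.9]
force: [0.1, -0.1, -1.1]
grip_width: 0.0156
grasp_force: 35.0
[0.52194244 0.09099323 0.10069771] [-1.79999467e+02  2.45891515e-02  2.48507950e+01] [-0.2298975  -0.61308187 -1.89670805]
hub -11.1 0.11177720924007971 [ 64.8 -15.  -13.4] [96.2 15.5 -8.8] ((80.5, 0.25), (30.5, 31.399993896484375), 90.0)
165 [56.7  0.1  2.9]
180 [49.3 -0.1  3.4]
200 [39.2 -0.1  3.2]
```

```bash
python3 -m creep '[8,0.08,0.005,0,0,0,0, 8,0.16,0.005,0,0,0,0, 8,0.22,0.005,0,0,0,0, 8,0.28,0.005,0,0,0,0, 8,0.28,0.005,0,0,0,0]' 35
```

```text
time_s: 6.85
tool_pos: [0.5299, 0.0945, 0.1009]
tool_rot: [180.0, -0.0, 24.8]
force: [0.1, 0.7, -1.0]
grip_width: 0.0155
grasp_force: 35.0
```

```bash
python3 -m creep '[8,0.06,0,0,0,0,0, 8,0.12,0,0,0,0,0, 8,0.16,0,0,0,0,0, 8,0.16,0,0,0,0,0]' 35
```

```text
time_s: 7.25
tool_pos: [0.5342, 0.0965, 0.1009]
tool_rot: [180.0, -0.0, 24.8]
force: [-0.7, 1.1, -2.2]
grip_width: 0.0157
grasp_force: 35.0
```

```bash
python3 -m creep '[8,0.1,0,0,0,0,0, 8,0.2,0,0,0,0,0, 8,0.3,0,0,0,0,0, 8,0.4,0,0,0,0,0, 8,0.4,0,0,0,0,0]' 35
```

```text
time_s: 7.75
tool_pos: [0.5454, 0.1017, 0.1009]
tool_rot: [180.0, -0.0, 24.9]
force: [0.1, -0.6, -1.8]
grip_width: 0.0159
grasp_force: 35.0
```

```bash
python3 m.py w7
```

```text
[0.54511397 0.10155396 0.10082509] [ 1.79999077e+02 -9.80004374e-04  2.48515694e+01] [ 0.80074763 -0.94164164 -1.96552681]
hub -10.9 0.11176957131040133 [ 64.9 -15.1 -12.9] [70.4 15.2 -8.9] ((67.6500015258789, 0.049999237060546875), (30.299999237060547, 5.5), 90.0)
165 [57.9   1.05 -8.65]
180 [51.2   1.05 -9.3 ]
200 [42.   1.1 -9.1]
```

```bash
python3 -m creep '[8,0.12,0,0,0,0,0, 8,0.24,0,0,0,0,0, 8,0.36,0,0,0,0,0, 8,0.48,0,0,0,0,0, 8,0.6,0,0,0,0,0, 8,0.68,0,0,0,0,0, 8,0.68,0,0,0,0,0, 8,0.68,0,0,0,0,0]' 35
```

```text
time_s: 8.6
tool_pos: [0.5634, 0.1099, 0.1008]
tool_rot: [180.0, 0.0, 24.8]
force: [0.3, 0.4, -1.4]
grip_width: 0.0159
grasp_force: 35.0
```

```bash
python3 -m creep '[8,0.05,0,0,0,0,0, 8,0.1,0,0,0,0,0, 8,0.13,0,0,0,0,0, 8,0.13,0,0,0,0,0]' 35; python3 -m creep '[8,0.03,0,0,0,0,0, 8,0.05,0,0,0,0,0, 8,0.05,0,0,0,0,0]' 35
```

```text
time_s: 9.0
tool_pos: [0.5671, 0.1117, 0.1009]
tool_rot: [180.0, -0.0, 24.8]
force: [1.2, 0.4, -1.3]
grip_width: 0.0159
grasp_force: 35.0
time_s: 9.3
tool_pos: [0.5684, 0.1123, 0.1009]
tool_rot: [180.0, -0.0, 24.8]
force: [0.6, 0.4, -1.1]
grip_width: 0.0155
grasp_force: 35.0
```

```bash
for i in 1; do python3 -m creep '[8,0.03,0,0,0,0,0, 8,0.03,0,0,0,0,0]' 35; python3 -m creep '[8,0.03,0,0,0,0,0, 8,0.03,0,0,0,0,0]' 35; done
```

```text
time_s: 9.5
tool_pos: [0.5689, 0.1125, 0.1008]
tool_rot: [-180.0, 0.0, 24.8]
force: [-1.0, 0.4, -0.8]
grip_width: 0.0157
grasp_force: 35.0
time_s: 9.7
tool_pos: [0.5689, 0.1125, 0.1007]
tool_rot: [-180.0, 0.2, 24.8]
force: [-5.2, -2.1, 2.5]
grip_width: 0.0156
grasp_force: 35.0
```

Contact at about 6 N where the collar was expected to seat: home. Releasing and backing off upward.

```bash
python3 -m creep '[8,-0.02,0,0,0,0,0, 45,-0.02,0,0,0,0,0, 45,-0.02,0,0,0,0,0, 45,-0.02,0,0,0,0,0, 45,-0.02,0,-0.8,0,0,0, 45,-0.02,0,-2,0,0,0, 45,-0.02,0,-3.2,0,0,0, 45,-0.02,0,-3.2,0,0,0, 45,-0.02,0,-3.2,0,0,0]' 20
python3 - <<'E'
from h import *
q,r=tool();print(q,env.get_obs()['force'])
b=snap('side','d8');s=snap('scene','s8')
cv2.imwrite('pics/d8c.png',np.hstack([cv2.resize(b['color'][230:340,120:260],(400,314)),cv2.resize(s['color'][130:240,340:480],(400,314))])[:,:,::-1])
E
```

```text
time_s: 10.6
tool_pos: [0.5704, 0.113, 0.1982]
tool_rot: [180.0, -0.2, 24.8]
force: [-0.3, 0.6, -0.5]
grip_width: 0.0447
grasp_force: 0.0
[0.57037954 0.11304561 0.19816021] [-0.26480897  0.61653469 -0.48862279]
```

View pics/d8c.png

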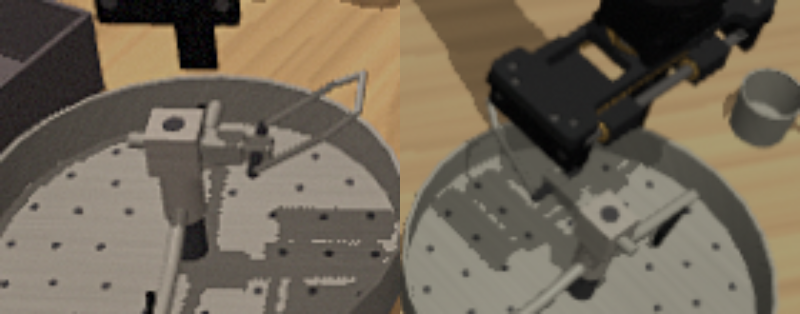

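Run:
```python
from h import *
b=load('d8')
S=np.array([.5807,.1180,.0966]);X=np.array([.9074,.4202,0]);Y=np.array([-.4202,.9074,0]);Z=np.array([0,0,1])
for e in(150,155,161,166):
    P=S+X*(-.034+.0795*np.cos(np.radians(e)))+Z*.0795*np.sin(np.radians(e));print(e,P.round(4),proj(b,[P-Y*.018,P+Y*.018]).round(1))
print(proj(b,[S,S+.046*X]).round(1))
P=S+X*(-.1092)+Z*(.0259+.012);print('up',go(P+Z*.06,[180,0,114.85]),'tgt',P)
```

```text
150 [0.4874 0.0748 0.1364] [[248.3 255.4]
 [246.7 268.3]]
155 [0.4845 0.0734 0.1302] [[250.2 258.3]
 [248.7 271.2]]
161 [0.4816 0.0721 0.1225] [[252.2 261.8]
 [250.7 274.8]]
166 [0.4799 0.0713 0.1158] [[253.4 264.9]
 [252.  277.8]]
[[190.  278.8]
 [164.2 278.2]]
up (array([-3.21 ,  0.004,  0.049]), array([-1.2e-02,  8.0e-03, -1.5e+01])) tgt [0.48161192 0.07211416 0.1345    ]
```

```bash
python3 -m creep '[30,-1,0,0,0,0,-1.4, 30,-2,0,0,0,0,-2.8, 30,-3,0,0,0,0,-4.2, 30,-3,0,0,0,0,-15, 30,-3,0,0,0,0,-15, 30,-3,0,0,0,0,-15, 30,-3,0,0,0,0,-15, 30,-3,0,0,0,0,-15, 30,-3,0,0,0,0,-15, 30,-3,0,0,0,0,-15, 30,-3,0,0,0,0,-15, 30,-3,0,0,0,0,-15]' 8; python3 -m creep '[30,0,0,0,0,0,0, 30,0,0,0,0,0,0, 30,0,0,0,0,0,0]'
python3 - <<'E'
from h import *
print(go([.4874,.0748,.1484],[180,0,114.85]))
a=snap('wrist','w9');cv2.imwrite('pics/w9.png',a['color'][:,:,::-1])
E
```

```text
time_s: 11.9
tool_pos: [0.487, 0.0748, 0.1954]
tool_rot: [-179.9, -0.0, 114.8]
force: [-0.7, 0.3, -0.7]
grip_width: 0.0302
grasp_force: 0.0
time_s: 12.2
tool_pos: [0.4877, 0.0749, 0.1967]
tool_rot: [-180.0, -0.0, 114.8]
force: [0.4, 0.2, 0.3]
grip_width: 0.0297
grasp_force: 0.0
(array([-0.   , -0.01 ,  1.609]), array([-0.002, -0.   , -0.01 ]))
```

View pics/w9.png

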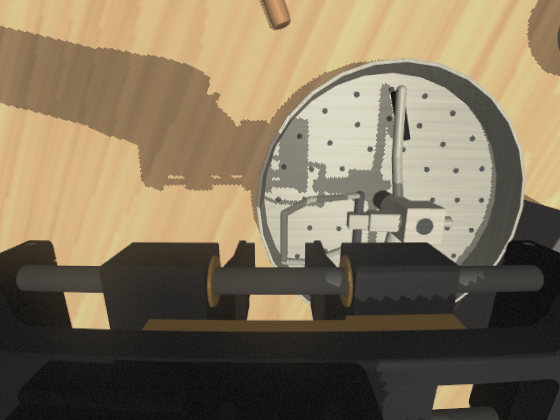

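The ring's end bar (column ≈285) lies between the fingers (columns 255–312), so I descend and grip lightly.

```bash
python3 -m creep '[30,0,0,0.6,0,0,0, 30,0,0,1.2,0,0,0, 30,0,0,1.6,0,0,0, 30,0,0,1.6,0,0,0, 30,0,0,1.6,0,0,0, 3,0,0,1.6,0,0,0, 3,0,0,1.6,0,0,0, 3,0,0,1.6,0,0,0, 3,0,0,1.6,0,0,0]' 8
python3 - <<'E'
import numpy as np
e0=150;c=lambda e:np.array([79.5*np.cos(np.radians(e)),79.5*np.sin(np.radians(e))])
for e in range(140,24,-10):
    d=(c(e)-c(e0))/30;print(e,d[0].round(2),(-d[1]).round(2))
E
```

```text
time_s: 13.15
tool_pos: [0.4881, 0.075, 0.1493]
tool_rot: [179.9, 0.0, 114.8]
force: [1.3, 1.0, 0.1]
grip_width: 0.0069
grasp_force: 0.5
140 0.26 -0.38
130 0.59 -0.71
120 0.97 -0.97
110 1.39 -1.17
100 1.83 -1.28
90 2.29 -1.33
80 2.76 -1.28
70 3.2 -1.17
60 3.62 -0.97
50 4.0 -0.71
40 4.32 -0.38
30 4.59 -0.0
```

```bash
python3 -m creep '[3,0,0,0,0,0,0, 3,0,0,0,0,0,0, 3,0,0.12,-0.2,0,0,0, 3,0,0.26,-0.38,0,0,0, 3,0,0.42,-0.55,0,0,0, 3,0,0.59,-0.71,0,0,0, 3,0,0.59,-0.71,0,0,0]' 8
```

```text
time_s: 13.85
tool_pos: [0.505, 0.0829, 0.1711]
tool_rot: [179.9, 0.0, 114.9]
force: [-0.3, 0.5, -0.9]
grip_width: 0.0043
grasp_force: 8.0
```

```bash
python3 -m creep '[3,0,0.38,-0.26,0,0,0, 3,0,0.8,-0.46,0,0,0, 3,0,1.24,-0.57,0,0,0, 3,0,1.7,-0.62,0,0,0, 3,0,1.7,-0.62,0,0,0]' 8; python3 -m creep '[3,0,0.47,0.05,0,0,0, 3,0,0.91,0.16,0,0,0, 3,0,1.33,0.36,0,0,0, 3,0,1.52,0.49,0,0,0, 3,0,1.71,0.62,0,0,0, 3,0,1.71,0.62,0,0,0, 3,0,1.71,0.62,0,0,0]' 8
python3 - <<'E'
from h import *
b=snap('side','d10');s=snap('scene','s10')
cv2.imwrite('pics/d10c.png',np.hstack([cv2.resize(b['color'][200:310,120:260],(400,314)),cv2.resize(s['color'][130:240,340:480],(400,314))])[:,:,::-1])
E
```

```text
time_s: 14.35
tool_pos: [0.5511, 0.1045, 0.1887]
tool_rot: [180.0, -0.0, 114.9]
force: [-0.3, 0.0, -0.7]
grip_width: 0.0044
grasp_force: 8.0
time_s: 15.05
tool_pos: [0.5962, 0.1252, 0.1698]
tool_rot: [-179.9, -0.0, 114.8]
force: [-1.0, -0.1, -0.9]
grip_width: 0.0044
grasp_force: 8.0
```

View pics/d10c.png

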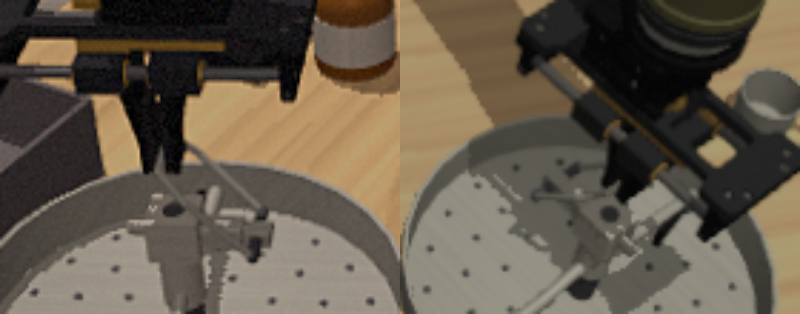

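```bash
python3 -m creep '[3,0,0.17,0.16,0,0,0, 3,0,0.32,0.33,0,0,0, 3,0,0.46,0.52,0,0,0, 3,0,0.59,0.71,0,0,0, 3,0,0.69,0.91,0,0,0, 3,0,0.69,0.91,0,0,0]' 8; python3 -m creep '[18,0,0,0,0,0,0, 18,0,0,0,0,0,0, 18,0,0,-1,0,0,0, 18,0,0,-2,0,0,0, 18,0,0,-2,0,0,1.4, 12,0,0,-2,0,0,15, 12,0,0,-2,0,0,15, 12,0,0,-2,0,0,15, 12,0,0,-2,0,0,15, 12,0,0,-2,0,0,15, 12,0,0,-2,0,0,15, 12,0,0,-2,0,0,15]' 8;  python3 -m creep '[12,0,0,0,0,0,15, 12,0,0,0,0,0,0, 12,0,0,0,0,0,0, 12,0,0,0,0,0,0]'
```

```text
time_s: 15.75
tool_pos: [0.6153, 0.1341, 0.1415]
tool_rot: [-179.9, -0.0, 114.9]
force: [0.1, -0.8, -0.2]
grip_width: 0.0042
grasp_force: 8.0
time_s: 16.95
tool_pos: [0.6156, 0.1342, 0.2035]
tool_rot: [180.0, -0.1, 45.9]
force: [0.5, -1.0, -0.6]
grip_width: 0.0122
grasp_force: 0.0
time_s: 17.35
tool_pos: [0.6156, 0.1341, 0.2033]
tool_rot: [180.0, -0.0, 46.1]
force: [-0.3, -0.1, -0.9]
grip_width: 0.0118
grasp_force: 0.0
```

Run:
```python
from h import *
S=np.array([.5807,.1180,.0966]);X=np.array([.9074,.4202,0])
print(go(S+X*.042+np.array([0,0,.085]),[180,0,24.85]))
```

```text
(array([0.111, 0.043, 0.723]), array([ 2.000e-03, -8.000e-03,  3.548e+00]))
```

```bash
python3 -m creep '[12,0.11,0.04,0.5,0,0,1.4, 12,0.11,0.04,0.72,0,0,3.55, 12,0.11,0.04,0.72,0,0,3.55, 12,0.11,0.04,0.72,0,0,3.55, 12,0.11,0.04,0.72,0,0,3.55]'
python3 - <<'E'
from h import *
S=np.array([.5807,.1180,.0966]);X=np.array([.9074,.4202,0])
print(go(S+X*.042+np.array([0,0,.058]),[180,0,24.85]))
a=snap('wrist','w11');b=snap('side','d11')
cv2.imwrite('pics/w11.png',np.hstack([a['color'][130:330,150:410],cv2.resize(b['color'][200:310,120:260],(300,200))])[:,:,::-1])
E
```

```text
time_s: 17.85
tool_pos: [0.6188, 0.1357, 0.1816]
tool_rot: [180.0, -0.0, 25.0]
force: [0.4, -0.1, 0.2]
grip_width: 0.0118
grasp_force: 0.0
(array([0.001, 0.001, 0.899]), array([ 0.002, -0.006,  0.03 ]))
```

View pics/w11.png

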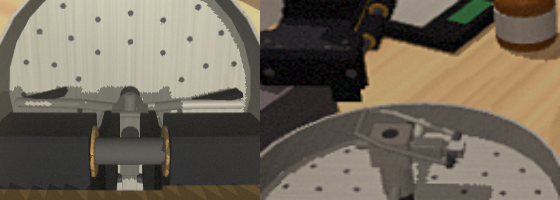

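```bash
python3 -m creep '[12,0,0,0.5,0,0,0, 12,0,0,0.9,0,0,0, 12,0.07,0,1.15,0,0,0, 12,0.15,0,1.37,0,0,0, 12,0.15,0,1.55,0,0,0, 12,0.15,0,1.65,0,0,0, 12,0.15,0,1.65,0,0,0]'
```

```text
time_s: 18.65
tool_pos: [0.6225, 0.1375, 0.1313]
tool_rot: [-180.0, 0.0, 25.0]
force: [0.1, -0.7, 0.6]
grip_width: 0.0118
grasp_force: 0.0
```

```bash
python3 -m creep '[12,0,0,0.07,0,0,0, 12,0,0,0.14,0,0,0, 12,0,0,0.21,0,0,0, 12,0,0,0.28,0,0,0]'; python3 -m creep '[12,0,0,0.07,0,0,0, 12,0,0,0.14,0,0,0, 12,0,0,0.14,0,0,0]'
```

```text
time_s: 19.05
tool_pos: [0.6241, 0.138, 0.125]
tool_rot: [180.0, -0.2, 25.0]
force: [1.5, 0.4, 8.2]
grip_width: 0.0125
grasp_force: 3.8
time_s: 19.35
tool_pos: [0.6247, 0.1383, 0.121]
tool_rot: [180.0, -0.3, 25.0]
force: [2.5, 1.9, 3.3]
grip_width: 0.0119
grasp_force: 1.6
```

```bash
python3 -m creep '[12,0,0,0.07,0,0,0, 12,0,0,0.14,0,0,0, 12,0,0,0.21,0,0,0, 12,0,0,0.21,0,0,0]'; python3 -m creep '[12,0,0,0.07,0,0,0, 12,0,0,0.12,0,0,0, 12,0,0,0.12,0,0,0]'
```

```text
time_s: 19.75
tool_pos: [0.6214, 0.137, 0.1113]
tool_rot: [-180.0, 0.2, 25.0]
force: [-0.3, -0.4, -0.0]
grip_width: 0.0121
grasp_force: 0.1
time_s: 20.05
tool_pos: [0.6225, 0.1374, 0.1093]
tool_rot: [-180.0, 0.0, 25.0]
force: [-0.3, 0.0, 2.5]
grip_width: 0.012
grasp_force: 1.2
```

```bash
python3 -m creep '[12,0,0,-0.3,0,0,0, 12,0,0,-1,0,0,0, 12,0,0,-2.5,0,0,0, 12,0,0,-4,0,0,0, 12,0,0,-4,0,0,0, 12,0,0,-4,0,0,0]'
python3 - <<'E'
from h import *
b=snap('side','d12');s=snap('scene','s12')
S=np.array([.5807,.1180,.0966]);X=np.array([.9074,.4202,0]);Y=np.array([-.4202,.9074,0]);Z=np.array([0,0,1])
for e in(0,.06,.23):
    P=S+X*(-.034+.0795*np.cos(e-.14))+Z*.0795*np.sin(e-.14);p=proj(b,[P-Y*.018,P+Y*.018]);print(e,p.round(1),((p-[130,250])*5).round())
print((proj(b,[S+.046*X])-[130,250])*5)
cv2.imwrite('pics/d12c.png',np.hstack([cv2.resize(b['color'][250:310,130:210],(400,300),interpolation=cv2.INTER_CUBIC),cv2.resize(s['color'][130:240,340:480],(400,300))])[:,:,::-1])
E
```

```text
time_s: 20.65
tool_pos: [0.6235, 0.1377, 0.2315]
tool_rot: [180.0, -0.2, 25.0]
force: [0.5, -0.5, -1.2]
grip_width: 0.012
grasp_force: 0.0
0 [[167.7 276.7]
 [163.7 289.7]] [[189. 134.]
 [168. 198.]]
0.06 [[167.1 274.7]
 [163.  287.6]] [[186. 123.]
 [165. 188.]]
0.23 [[166.2 268.7]
 [162.1 281.6]] [[181.  94.]
 [160. 158.]]
[[171.14855435 141.16050104]]
```

View pics/d12c.png

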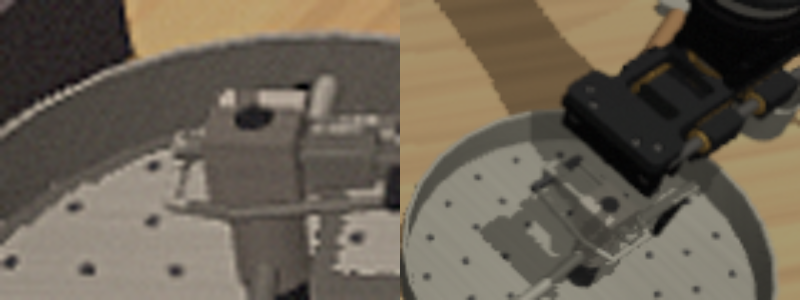

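The side view shows the ring's end bar below the tip (near corner at crop (172,207), tip at (180,143)), which matches the shut position. The collar sits against the hub and the robot is clear.

```bash
python3 -c "
from cell import env
print(env.sign_off())"
```

```text
the job is handed in; nothing more can be done
None
```

The linchpin is home in the hub, its ring is snapped shut below the tip, and the robot has let go and backed clear; I handed the job in at about 21 s, with no verdict returned.

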